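# Take the bread ring off its post with the tongs

### The arm

A 7-joint arm with a two-finger parallel gripper is mounted at the origin on a cart in front of the work surface, level with it; the furniture and walls round the work are solid. World frame = base frame: x ahead of the robot, y to its left, z up, the work surface at z = 0. Lengths are in mm, angles in rad, forces in N, time in s.
With the tool pointing down it reaches from about 400 to 875 mm from the base axis. Payload 4.4 kg.
Tool frame: the origin (TCP) lies midway between the tips of the shut fingers; the grasp point (between the pads) lies 19 mm behind it; z points along the fingers, y is the line along which they close (so a half turn about z gives the same grasp; the last joint's range is limited). The gripper opens to 85 mm and grips with 20 to 120 N. Pads are 22 mm wide; open, the fingers measure 114 mm over their backs; the gripper's body (76 mm by 85 mm) begins 54 mm behind the grasp point. The pads swing forward as they close: fully open they stand 13 mm farther back than shut.
Start: joints at [-1.227, 0.628, 0.038, 1.517, -0.027, 0.996, -0.02], TCP at [258.955, 596.205, 231.313] pointing down, gripper open.
Joint ranges: [-3.06, 3.06], [-0.37, 2.12], [-1.25, 1.32], [0.18, 2.47], [-1.1, 4.24], [0.23, 1.98], [-2.94, 2.94]. Speed limits (rad/s): [2.57, 2.57, 3.14, 3.14, 3.14, 3.14, 3.14].

### API

Orientations are given as [roll, pitch, yaw] about the fixed x, y, z axes, in that order (R = Rz(yaw) Ry(pitch) Rx(roll)).
In Python, from cell import monitor, cams, ctrl gives the robot as it stands.
- The arm moves only by the tool drive_tool, never from a script. Its argument "motion" is a list of rows, each an object with "fingers": the opening, from 0 (shut) to 1 (fully open); "linear": the shift along the tool's x, y, z in m, a list of three; "twist": the turn about the tool's z in rad. In form: [{"fingers": fingers, "linear": [x, y, z], "twist": twist}, ...]. A call has 1 to 5 rows; each row shifts and turns the commanded pose from where the row before left it, along the tool's axes as they then stand; what a row does not reach is not made up. A row lasts 1/12 s, in which the tool goes at most 41.7 mm and 7.16 degrees, less where a joint would pass 70% of its speed; a pose out of reach is approached as far as the arm can. A call with a gripper value outside its range is refused whole. The fingers move at their own pace and stop on an object; the grip force is fixed at half the most. Time passes only in rows, so rows that do not move let the fingers close. It gives the time, the measured TCP pose, the force, the opening and the grip force at its end, in the units of the state.
- monitor.read_state(): the state, without advancing time (a new reading comes with each control period).
- cams.get_image(name): name is "scene" or "top" or "wrist"; returns a dict with "color" (400x640x3 uint8, blue, green, red), "K" (3x3 intrinsics, pixels), "k1" (the pictures are not rectified: a ray, as slopes to the right and down, at radius r is drawn at 1 + k1 r^2 times it, then the intrinsics apply), "R" (3x3) and "t" (3): a world point X has camera coordinates R X + t. Camera axes: x right, y down, z forward; pixel columns grow to the right and rows downward; lengths in mm; the calibration is good to about 2 mm. A picture is of the moment at which its call begins. There is no depth.
- ctrl.finish_job(): hands the job in; it is judged then, once.
The state is a dict: "clock": time; "qpos": joint angles; "qd": joint speeds; "tau": joint torques, N m; "eef_pos": TCP position; "tool_rot": TCP orientation; "force": force on the tool from outside, world axes, zero at the start; "torque": the same for the moment, N m; "width": finger opening in mm; "gripper_force": force on a finger pad.
Only numpy, scipy, OpenCV 4.12 (cv2) and the standard library are available. Lean on these libraries where they do the work, as an engineer would, in place of code of your own. Each camera call takes 0.05 s, during which the arm holds its last target. There are 200 camera calls.

### The job

Pick up the kitchen tongs, close their tips on the twisted bread ring and lift it up off the post of its stand, and finish while still holding it in the tongs, clear of the stand, with its underside at least 12 cm above the worktop. Touch the bread only with the tongs, and leave the stand, the glass jar, the tin and the timer where they are.

Things in the scene. Friction and masses are not known exactly. Their poses are not given: they have to be found in the camera images.
- tongs: Sprung steel tongs lying on their side, 24 mm high, 235 mm long, 105 g; hinge and LEFT (+y) arm. Origin on the underside midway between the flat black grips (x = -32 to +32 mm, 24 mm high, 54 mm wide outside when open); x points to the tips, y left, z up; upright hinge axis at x = -95 mm. Squeezing the grips closes the tips level; this frame then turns by half the closing angle (up to 0.07 rad).
- tongs_jaw: RIGHT (-y) arm of the tongs. Origin on the underside at the hinge; axes as those of the tongs when open. A spring opens the arms: squeezing at the grips takes 4 N to begin, 7 N when the tips meet the ring; 15 to 30 N then holds it. Squeezed to 50 mm over the grips, the tongs stay in the fingers with the tips still open 91 mm, enough to pass round the ring; on the ring the grips are 42 mm wide.
- tip_left (a point): Middle of the inner face of the left arm's tip, 12 mm above the tongs' underside; open, it is 107 mm ahead of the tongs' origin and 50 mm to the left. The tip face is 18 mm high and about 30 mm long, a shallow V that fits the ring's outside.
- tip_right (a point): The same point on the right arm's tip; open, 107 mm ahead of the tongs' origin and 50 mm to the right. The point midway between the two tip points belongs at the ring's centre. The inner gap between the tips is 100 mm open and shrinks about 2.15 mm for each mm that the grips are squeezed.
- bread_ring: Stiff baked bread ring wound of two strands, brown, 74 mm outside diameter, 26 mm hole, 24 mm thick, 40 g, lying flat round the post of the stand. Origin at the centre of its underside, z up.
- ring_center (a point): Centre of the bread ring, 12 mm above its underside (38 mm above the worktop at the start).
- stand: Loose stand, 0.6 kg: round marble foot 100 mm in diameter and 16 mm thick, on it a wooden boss 56 mm in diameter up to 26 mm, on which the ring lies, and in the middle an upright wooden post 12 mm thick with a round top at 85 mm. Origin at the centre of its underside, z up along the post.
- jar: Glass jar with a black lid, 55 mm in diameter, 85 mm high, bystander at the back left, origin at the centre of its underside.
- food_tin: Low food tin, 75 mm in diameter, 58 mm high, bystander at the back right, origin at the centre of its underside.
- timer: Round white kitchen timer, 65 mm in diameter, 39 mm high, bystander at the front left, origin at the centre of its underside.
Mind the look-alikes: they are no part of the job. What is shaped like the stand but black is not meant.

How it is judged:
By the outcome, as a careful person would: the job done as asked, in the order asked, and still so for the second after the job is handed in, while the arm keeps its last pose, push and grip.
It also fails if it takes over 48 s, if anything falls off the work surface, if the arm or the gripper's body presses on something with over 40 N, if the wrist force passes 120 N, or if a joint passes its speed limit or range.

## Working session

There is one attempt and no reset: what is moved stays moved. The work goes in short steps, Python scripts to look and compute and a tool call to move; the robot and the scene stay as the last step left them, time stands still between calls to the robot, and variables do not carry over. Pictures are saved under pics/ and viewed, at most 10 in all, crops included, and the job is handed in when it is done.

Besides the shell and the picture viewer there is one more tool, called in YAML: its name, and indented under it one key for each argument. drive_tool: Moves the arm, as the interface text tells. Its arguments: {"type":"object","properties":{"motion":{"type":"array"}},"required":["motion"]}

```bash
mkdir -p pics; ls; cat > h.py <<'E'
import numpy as np, cv2, json
from cell import monitor, cams, ctrl
def snap(n,f):
    d=cams.get_image(n); cv2.imwrite(f'pics/{f}.png',d['color'])
    np.savez(f'pics/{f}.npz',**{k:np.array(d[k]) for k in('K','k1','R','t')}); return d
def load(f): return dict(np.load(f'pics/{f}.npz'))
def pt(d,u,v,z):
    K=d['K'];k=float(d['k1']);q=np.array([(u-K[0,2])/K[0,0],(v-K[1,2])/K[1,1]]);p=q.copy()
    for _ in range(30): p=q/(1+k*(p@p))
    C=-d['R'].T@d['t'];r=d['R'].T@np.array([p[0],p[1],1]);return C+r*(z-C[2])/r[2]
def proj(d,X):
    c=d['R']@np.array(X,float)+d['t'];p=c[:2]/c[2];p=p*(1+float(d['k1'])*(p@p));return p*[d['K'][0,0],d['K'][1,1]]+d['K'][:2,2]
E
python3 - <<'E'
from h import *
for n in('scene','top'):
    d=snap(n,n+'0'); print(n,d['k1'],-d['R'].T@d['t'])
s=monitor.read_state();print({k:np.round(v,3).tolist() for k,v in s.items()})
E
```

```text
pics
scene -0.16521285198244706 [  16.63264952 -737.94297585 1006.0389115 ]
top -0.05013722309766484 [ 508.08976013  -53.1780063  1162.43362167]
{'clock': 0.1, 'qpos': [-1.227, 0.629, 0.038, 1.518, -0.027, 0.996, -0.02], 'qd': [0.0, -0.003, -0.0, -0.003, -0.001, -0.001, 0.001], 'tau': [0.005, -56.453, 1.23, -19.397, 0.011, 0.005, 0.0], 'eef_pos': [258.736, 595.68, 230.472], 'tool_rot': [-3.14, 0.0, 2.732], 'force': [0.005, 0.199, -0.779], 'torque': [-0.0, 0.005, -0.028], 'gripper_force': 0.0, 'width': 85.712}
```

View pics/top0.png

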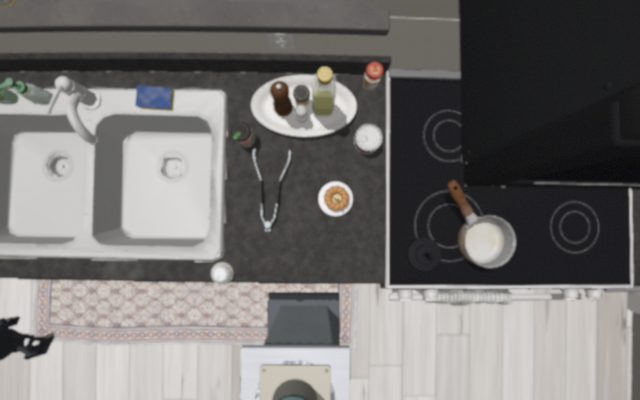

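View pics/scene0.png

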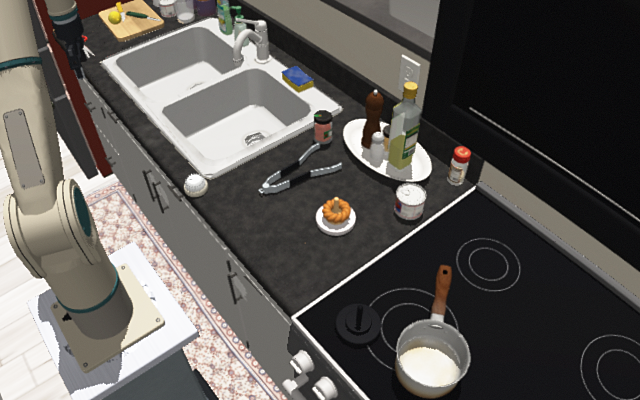

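The top view shows the tongs (hinge near (267,228), tips near (255,152)/(290,152)), the white stand with the ring near (336,198), the tin at (368,138), the jar at (244,135) and the timer at (222,271). Next I'll enlarge crops of this area.

```bash
python3 - <<'E'
from h import *
a=cv2.imread('pics/top0.png')[125:245,230:390]; cv2.imwrite('pics/c1.png',cv2.resize(a,None,fx=5,fy=5,interpolation=cv2.INTER_CUBIC))
a=cv2.imread('pics/scene0.png')[130:240,250:410]; cv2.imwrite('pics/c2.png',cv2.resize(a,None,fx=5,fy=5,interpolation=cv2.INTER_CUBIC))
d=load('top0')
for p in [(267,228),(255,152),(290,152),(336,198),(368,138),(244,135),(222,271)]: print(p,pt(d,*p,12).round())
E
```

```text
(267, 228) [499.  86.  12.]
(255, 152) [720. 125.  12.]
(290, 152) [721.  23.  12.]
(336, 198) [ 589. -113.   12.]
(368, 138) [ 767. -205.   12.]
(244, 135) [770. 159.  12.]
(222, 271) [373. 213.  12.]
```

View pics/c1.png

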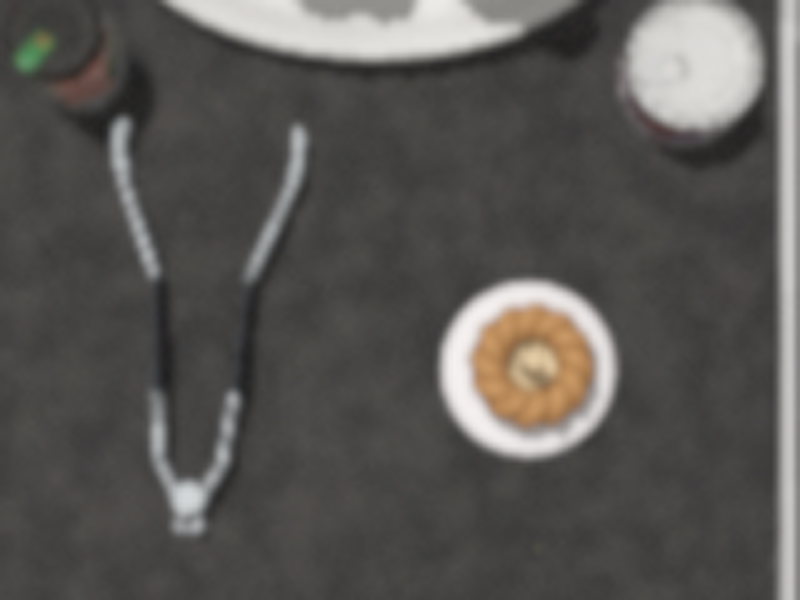

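View pics/c2.png

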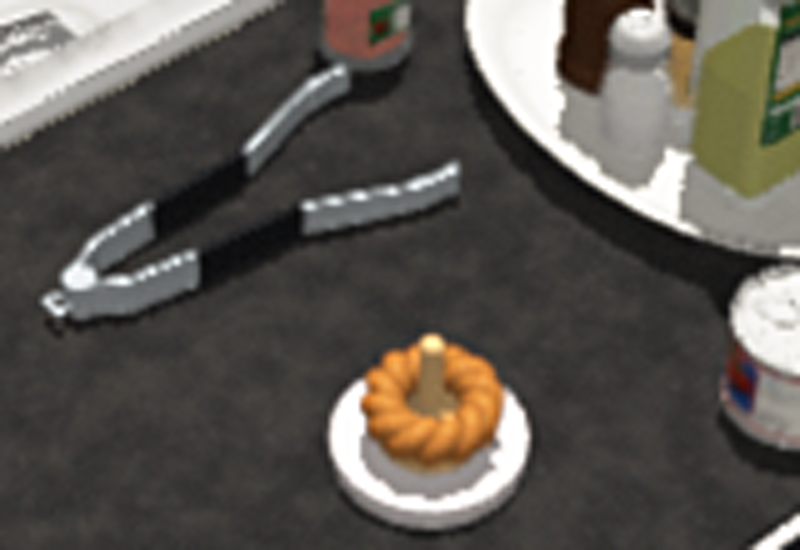

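```bash
python3 - <<'E'
from h import *
d=load('top0')
def c(x,y,z): return pt(d,(x+.5)/5-.5+230,(y+.5)/5-.5+125,z)
h=c(188,497,24);g=c(201,335.5,24);tl=c(122,120,24);tr=c(300,127,24)
for n,p in dict(h=h,g=g,tl=tl,tr=tr,foot=c(528,369,16),ring=c(533,368,42)).items(): print(n,p.round(1))
m=(tl+tr)/2
for p in(g,m): print(np.linalg.norm(p-h),np.arctan2(*(p-h)[[1,0]]))
s=load('scene0')
def c2(x,y,z): return pt(s,(x+.5)/5-.5+250,(y+.5)/5-.5+130,z)
# grip outer/inner edges, scene
for n,p in dict(h=c2(80,275,24),rg1=c2(200,252,24),rg2=c2(302,206,24),lg1=c2(152,203,24),lg2=c2(242,155,24),tl=c2(345,70,24),tr=c2(459,165,24),post=c2(433,343,85),foot=c2(430,435,16)).items(): print('S',n,p.round(1))
E
```

```text
h [510.4  84.1  24. ]
g [603.3  78.4  24. ]
tl [727.6 126.5  24. ]
tr [725.1  23.7  24. ]
foot [ 587.2 -110.3   16. ]
ring [ 586.  -111.9   42. ]
93.01438566242143 -0.06125984052634025
216.07887633230936 -0.041685439380417494
S h [508.5  85.1  24. ]
S rg1 [568.1  58.2  24. ]
S rg2 [632.1  51.   24. ]
S lg1 [570.5 104.7  24. ]
S lg2 [631.6 103.6  24. ]
S tl [720.7 122.2  24. ]
S tr [719.3  21.3  24. ]
S post [ 583.8 -112.2   85. ]
S foot [ 584.2 -112.1   16. ]
```

drive_tool:
  motion:
    - {"fingers": 1, "linear": [-0.0335, -0.0215, 0], "twist": -0.12}
    - {"fingers": 1, "linear": [-0.031, -0.0255, 0], "twist": -0.12}
    - {"fingers": 1, "linear": [-0.0275, -0.029, 0], "twist": -0.12}
    - {"fingers": 1, "linear": [-0.024, -0.032, 0], "twist": 0}
    - {"fingers": 1, "linear": [-0.024, -0.032, 0], "twist": 0}

```text
clock: 0.52
eef_pos: [371.1, 428.3, 231.0]
tool_rot: [-3.141, -0.001, 3.092]
force: [0.9, -0.4, 0.4]
width: 85.3
gripper_force: 0.0
```

drive_tool:
  motion:
    - {"fingers": 1, "linear": [-0.024, -0.032, 0], "twist": 0}
    - {"fingers": 1, "linear": [-0.024, -0.032, 0], "twist": 0}
    - {"fingers": 1, "linear": [-0.024, -0.032, 0], "twist": 0}
    - {"fingers": 1, "linear": [-0.024, -0.032, 0], "twist": 0}
    - {"fingers": 1, "linear": [-0.024, -0.032, 0], "twist": 0}

```text
clock: 0.93
eef_pos: [482.9, 262.6, 231.1]
tool_rot: [-3.141, -0.001, 3.092]
force: [1.5, 0.1, 0.2]
width: 85.4
gripper_force: 0.0
```

drive_tool:
  motion:
    - {"fingers": 1, "linear": [-0.024, -0.033, 0], "twist": 0}
    - {"fingers": 1, "linear": [-0.024, -0.033, 0], "twist": 0}
    - {"fingers": 1, "linear": [-0.024, -0.033, 0], "twist": 0}
    - {"fingers": 1, "linear": [-0.024, -0.033, 0], "twist": 0}
    - {"fingers": 1, "linear": [-0.024, -0.033, 0], "twist": 0}

```text
clock: 1.35
eef_pos: [594.5, 91.8, 231.0]
tool_rot: [-3.142, -0.001, 3.092]
force: [-0.2, 0.2, -0.3]
width: 85.3
gripper_force: 0.0
```

drive_tool:
  motion:
    - {"fingers": 1, "linear": [-0.01, -0.013, 0.02], "twist": 0}
    - {"fingers": 1, "linear": [0, 0, 0.03], "twist": 0}
    - {"fingers": 1, "linear": [0, 0, 0], "twist": 0}

```text
clock: 1.6
eef_pos: [600.1, 77.6, 176.1]
tool_rot: [-3.139, -0.01, 3.088]
force: [-2.0, 0.4, -1.2]
width: 85.5
gripper_force: 0.0
```

```bash
python3 - <<'E'
from h import *
d=snap('wrist','w1');s=monitor.read_state();print(s['eef_pos'],s['tool_rot'],-d['R'].T@d['t'])
E
```

```text
[600.70054552  79.55795028 178.37615501] [-3.14037027 -0.00756461  3.09088654] [524.44349402  81.08342414 319.19022285]
```

View pics/w1.png

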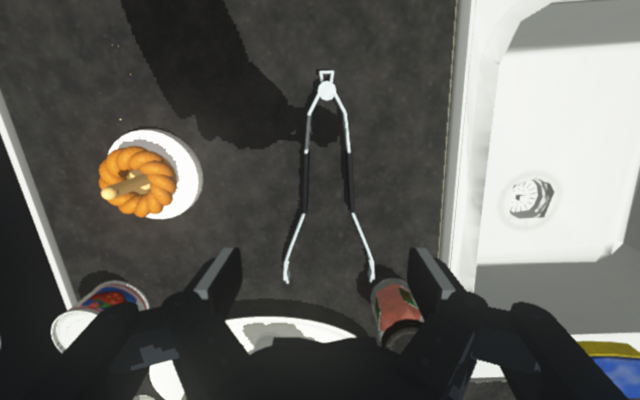

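```bash
python3 - <<'E'
from h import *
d=load('w1')
P={n:pt(d,*p) for n,p in dict(h=(327,91,24),rg1=(308,150,24),rg2=(303,212,24),lg1=(348,152,24),lg2=(353,212,24),tr=(287,281,24),tl=(373,280,24),post=(109,193,85),ring=(137.5,182,45),foot=(154,175,16)).items()}
for n,p in P.items(): print(n,p.round(1))
m=(P['tr']+P['tl'])/2; print(np.arctan2(*(m-P['h'])[[1,0]]), sum(P[k] for k in('rg1','rg2','lg1','lg2'))/4)
s=monitor.read_state();print(s['eef_pos'],s['tool_rot'])
E
```

```text
h [508.2  83.8  24. ]
rg1 [564.2  61.4  24. ]
rg2 [631.7  51.1  24. ]
lg1 [568.4 102.5  24. ]
lg2 [634.6 106.1  24. ]
tr [717.7  25.7  24. ]
tl [721.6 127.7  24. ]
post [ 583.7 -106.8   85. ]
ring [ 584.1 -107.8   45. ]
foot [ 583.5 -108.    16. ]
-0.03360559026526239 [599.70794777  80.25698234  24.        ]
[600.70054552  79.55795028 178.37615501] [-3.14037027 -0.00756461  3.09088654]
```

drive_tool:
  motion:
    - {"fingers": 1, "linear": [-0.0015, 0.0005, 0.035], "twist": -0.009}
    - {"fingers": 1, "linear": [0, 0, 0.035], "twist": 0}
    - {"fingers": 1, "linear": [0, 0, 0.035], "twist": 0}
    - {"fingers": 1, "linear": [0, 0, 0.035], "twist": 0}
    - {"fingers": 0.8, "linear": [0, 0, 0.01], "twist": 0}

```text
clock: 2.07
eef_pos: [601.9, 82.0, 28.0]
tool_rot: [-3.141, -0.007, 3.103]
force: [-0.6, -0.4, 0.3]
width: 75.3
gripper_force: 0.0
```

drive_tool:
  motion:
    - {"fingers": 0.8, "linear": [0, 0, 0.01], "twist": 0}
    - {"fingers": 0.75, "linear": [0, 0, 0.008], "twist": 0}
    - {"fingers": 0.75, "linear": [0, 0, 0.008], "twist": 0}
    - {"fingers": 0.75, "linear": [0, 0, 0.003], "twist": 0}
    - {"fingers": 0.75, "linear": [0, 0, 0], "twist": 0}

```text
clock: 2.48
eef_pos: [605.3, 80.8, 2.8]
tool_rot: [3.141, 0.001, 3.101]
force: [0.3, 0.1, 0.1]
width: 64.3
gripper_force: 0.0
```

drive_tool:
  motion:
    - {"fingers": 0.68, "linear": [0, 0, 0.003], "twist": 0}
    - {"fingers": 0.62, "linear": [0, 0, 0], "twist": 0}
    - {"fingers": 0.585, "linear": [0, 0, 0], "twist": 0}
    - {"fingers": 0.585, "linear": [0, 0, 0], "twist": 0}
    - {"fingers": 0.585, "linear": [0, 0, 0], "twist": 0}

```text
clock: 2.9
eef_pos: [606.0, 80.8, 0.5]
tool_rot: [3.141, 0.002, 3.101]
force: [0.6, -0.5, 5.4]
width: 50.0
gripper_force: 6.2
```

drive_tool:
  motion:
    - {"fingers": 0.585, "linear": [0, 0, -0.005], "twist": 0}
    - {"fingers": 0.585, "linear": [0, 0, -0.015], "twist": 0}
    - {"fingers": 0.585, "linear": [0, 0, -0.02], "twist": 0}
    - {"fingers": 0.585, "linear": [0, 0, -0.02], "twist": 0}
    - {"fingers": 0.585, "linear": [0, 0, 0], "twist": 0}

```text
clock: 3.32
eef_pos: [607.3, 81.0, 63.0]
tool_rot: [3.14, 0.006, 3.101]
force: [1.1, -0.0, -0.3]
width: 50.2
gripper_force: 4.6
```

```bash
python3 - <<'E'
from h import *
d=snap('wrist','w2');s=monitor.read_state();print(s['eef_pos'],s['tool_rot'],s['width'],s['gripper_force'],s['force'])
e=snap('scene','s2')
a=d['color'];b=e['color'][100:220,230:390]
cv2.imwrite('pics/v2.png',np.vstack([a[150:400,:],cv2.resize(b,(640,330),interpolation=cv2.INTER_CUBIC)[:340]]))
E
```

```text
[606.33041089  80.89607555  61.33853999] [3.14072937 0.00387009 3.10068741] 50.00723096182443 4.591914070897474 [ 0.62293117 -0.27377778 -0.55508633]
```

View pics/v2.png

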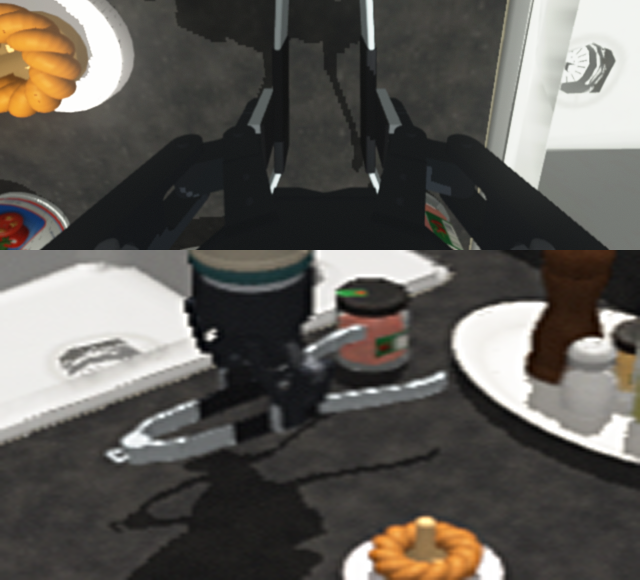

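Tongs are held level between the fingers, with the tips ahead and open. I'll raise them and carry them over to the ring.

drive_tool:
  motion:
    - {"fingers": 0.585, "linear": [0.005, -0.008, -0.015], "twist": 0}
    - {"fingers": 0.585, "linear": [0.01, -0.016, -0.02], "twist": 0}
    - {"fingers": 0.585, "linear": [0.014, -0.022, -0.015], "twist": 0}
    - {"fingers": 0.585, "linear": [0.014, -0.022, -0.005], "twist": 0}
    - {"fingers": 0.585, "linear": [0.014, -0.022, 0], "twist": 0}

```text
clock: 3.83
eef_pos: [543.6, -7.6, 114.6]
tool_rot: [-3.142, 0.0, 3.101]
force: [-0.4, -1.2, -1.6]
width: 50.1
gripper_force: 4.6
```

drive_tool:
  motion:
    - {"fingers": 0.585, "linear": [0.014, -0.022, 0], "twist": 0}
    - {"fingers": 0.585, "linear": [0.014, -0.022, 0], "twist": 0}
    - {"fingers": 0.585, "linear": [0.014, -0.022, 0], "twist": 0}
    - {"fingers": 0.585, "linear": [0.012, -0.02, 0], "twist": 0}
    - {"fingers": 0.585, "linear": [0.006, -0.01, 0], "twist": 0}

```text
clock: 4.25
eef_pos: [477.1, -103.1, 113.2]
tool_rot: [-3.141, -0.005, 3.097]
force: [-0.1, 0.4, -1.1]
width: 50.2
gripper_force: 4.6
```

drive_tool:
  motion:
    - {"fingers": 0.585, "linear": [0.003, -0.005, 0], "twist": 0}
    - {"fingers": 0.585, "linear": [0, 0, 0], "twist": 0}
    - {"fingers": 0.585, "linear": [0, 0, 0], "twist": 0}

```text
clock: 4.5
eef_pos: [477.9, -104.2, 114.0]
tool_rot: [3.141, 0.0, 3.102]
force: [0.7, -0.3, -0.3]
width: 50.1
gripper_force: 4.6
```

```bash
python3 - <<'E'
from h import *
e=snap('top','t3');f=snap('scene','s3')
s=monitor.read_state();print(s['eef_pos'],s['tool_rot'],s['width'],s['gripper_force'],s['force'])
a=e['color'][155:235,280:380];b=f['color'][140:240,270:390]
cv2.imwrite('pics/v3.png',np.hstack([cv2.resize(a,(400,320),interpolation=cv2.INTER_CUBIC),cv2.resize(b,(400,333),interpolation=cv2.INTER_CUBIC)[:320]]))
E
```

```text
[ 478.29149887 -103.68351613  114.18975642] [3.14064564e+00 8.72418916e-04 3.10305728e+00] 50.23754181483057 4.613655422785996 [ 0.39251034 -0.61598978 -0.01518996]
```

View pics/v3.png

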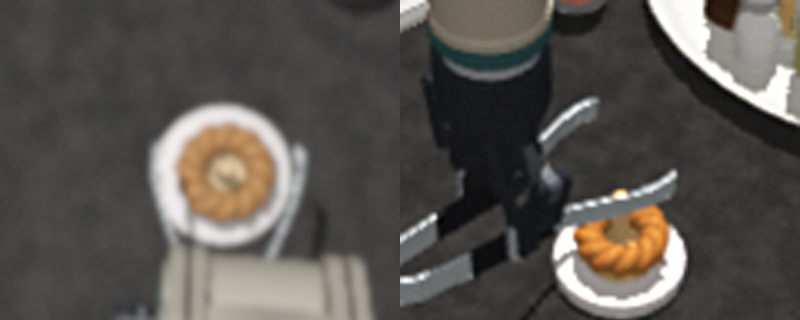

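```bash
python3 - <<'E'
from h import *
t=load('t3');s=load('s3');z=138
T=lambda x,y,z:pt(t,(x+.5)/4-.5+280,(y+.5)/4-.5+155,z).round(1)
S=lambda x,y,z:pt(s,(x-400+.5)*.3-.5+270,(y+.5)*.3-.5+140,z).round(1)
print('top R',T(301,147,z),'L',T(155,147,z),'ring',T(226,173,42),'foot',T(223,173,16))
print('scene R',S(673,172,z),'L',S(592,100,z),'post',S(621,192,85),'ring',S(622,240,38))
E
```

```text
top R [ 597.8 -155.2  138. ] L [596.4 -60.4 138. ] ring [ 586.9 -111.6   42. ] foot [ 588.7 -110.8   16. ]
scene R [ 592.9 -154.2  138. ] L [595.2 -63.8 138. ] post [ 585.4 -109.4   85. ] ring [ 583.3 -114.8   38. ]
```

drive_tool:
  motion:
    - {"fingers": 0.585, "linear": [-0.001, -0.0025, 0.012], "twist": 0}
    - {"fingers": 0.585, "linear": [0, 0, 0.02], "twist": 0}
    - {"fingers": 0.585, "linear": [0, 0, 0.02], "twist": 0}
    - {"fingers": 0.585, "linear": [0, 0, 0.012], "twist": 0}
    - {"fingers": 0.585, "linear": [0, 0, 0], "twist": 0}

```text
clock: 5.02
eef_pos: [477.3, -106.1, 48.2]
tool_rot: [3.14, -0.004, 3.103]
force: [-0.2, 0.4, -1.5]
width: 50.2
gripper_force: 4.6
```

drive_tool:
  motion:
    - {"fingers": 0.585, "linear": [0, 0, 0.012], "twist": 0}
    - {"fingers": 0.585, "linear": [0, 0, 0.0085], "twist": 0}
    - {"fingers": 0.585, "linear": [0, 0, 0.003], "twist": 0}
    - {"fingers": 0.585, "linear": [0, 0, 0], "twist": 0}
    - {"fingers": 0.585, "linear": [0, 0, 0], "twist": 0}

```text
clock: 5.43
eef_pos: [478.4, -107.6, 27.1]
tool_rot: [3.142, 0.0, 3.101]
force: [-0.2, -0.4, -1.1]
width: 50.1
gripper_force: 4.6
```

```bash
python3 - <<'E'
from h import *
e=snap('top','t4');f=snap('scene','s4')
s=monitor.read_state();print(s['eef_pos'],s['tool_rot'],s['width'],s['gripper_force'],s['force'])
a=e['color'][155:235,280:380];b=f['color'][160:250,290:390]
cv2.imwrite('pics/v4.png',np.hstack([cv2.resize(a,(400,320),interpolation=cv2.INTER_CUBIC),cv2.resize(b,(400,360),interpolation=cv2.INTER_CUBIC)[:320]]))
E
```

```text
[ 478.50118882 -107.78223357   27.33364209] [-3.14153554e+00  9.34340006e-04  3.10083261e+00] 49.92672799413783 4.609108031081632 [ 0.44647982  0.12516404 -0.25065972]
```

View pics/v4.png

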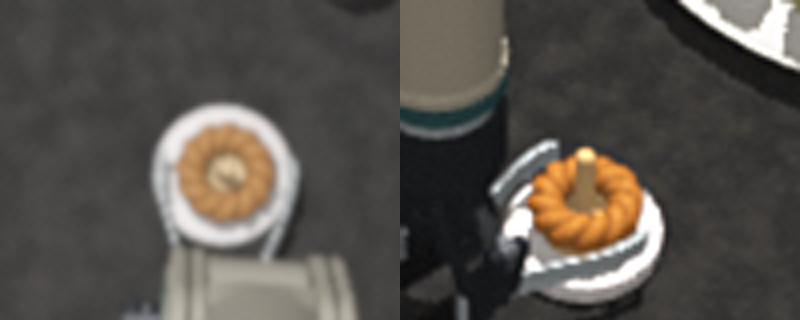

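```bash
python3 - <<'E'
from h import *
t=load('t4');s=load('s4')
T=lambda x,y,z:pt(t,(x+.5)/4-.5+280,(y+.5)/4-.5+155,z).round(1)
S=lambda x,y,z:pt(s,(x-400+.5)*.25-.5+290,(y+.5)*.25-.5+160,z).round(1)
print('top R',T(296,157,51),'L',T(156,157,51),'ring',T(226,173,42))
print('scene R',S(648,233,51),'L',S(558,143,51),'post',S(587,153,85),'ring',S(587,197,42))
E
```

```text
top R [ 598.3 -160.4   51. ] L [596.8 -61.8  51. ] ring [ 586.9 -111.6   42. ]
scene R [ 591.6 -162.    51. ] L [597.3 -70.4  51. ] post [ 584.9 -111.6   85. ] ring [ 587.2 -110.6   42. ]
```

drive_tool:
  motion:
    - {"fingers": 0.585, "linear": [-0.0015, 0, 0], "twist": 0}
    - {"fingers": 0.56, "linear": [0, 0, 0], "twist": 0}
    - {"fingers": 0.54, "linear": [0, 0, 0], "twist": 0}
    - {"fingers": 0.52, "linear": [0, 0, 0], "twist": 0}
    - {"fingers": 0.5, "linear": [0, 0, 0], "twist": 0}

```text
clock: 5.95
eef_pos: [479.6, -107.9, 26.9]
tool_rot: [-3.142, 0.0, 3.101]
force: [1.2, -0.2, -1.2]
width: 42.9
gripper_force: 6.1
```

drive_tool:
  motion:
    - {"fingers": 0.49, "linear": [0, 0, 0], "twist": 0}
    - {"fingers": 0.48, "linear": [0, 0, 0], "twist": 0}
    - {"fingers": 0.48, "linear": [0, 0, 0], "twist": 0}

```text
clock: 6.2
eef_pos: [479.8, -107.8, 26.8]
tool_rot: [3.142, 0.0, 3.101]
force: [0.7, 0.2, -1.5]
width: 41.2
gripper_force: 19.9
```

drive_tool:
  motion:
    - {"fingers": 0.477, "linear": [0, 0, 0], "twist": 0}
    - {"fingers": 0.477, "linear": [0, 0, 0], "twist": 0}
    - {"fingers": 0.477, "linear": [0, 0, -0.003], "twist": 0}
    - {"fingers": 0.477, "linear": [0, 0, -0.006], "twist": 0}
    - {"fingers": 0.477, "linear": [0, 0, -0.01], "twist": 0}

```text
clock: 6.62
eef_pos: [478.7, -107.7, 45.7]
tool_rot: [3.141, -0.002, 3.101]
force: [0.3, -0.5, -2.2]
width: 41.3
gripper_force: 25.3
```

```bash
python3 - <<'E'
from h import *
e=snap('top','t5');f=snap('scene','s5')
s=monitor.read_state();print(s['eef_pos'],s['tool_rot'],s['width'],s['gripper_force'],s['force'])
a=e['color'][155:235,280:380];b=f['color'][160:250,290:390]
cv2.imwrite('pics/v5.png',np.hstack([cv2.resize(a,(400,320),interpolation=cv2.INTER_CUBIC),cv2.resize(b,(400,360),interpolation=cv2.INTER_CUBIC)[:320]]))
E
```

```text
[ 480.48636751 -108.05979071   47.36105927] [-3.14126918e+00  2.49959836e-03  3.10064434e+00] 40.86969907443053 25.352686643600464 [ 0.40853163  0.36031126 -1.5498087 ]
```

View pics/v5.png

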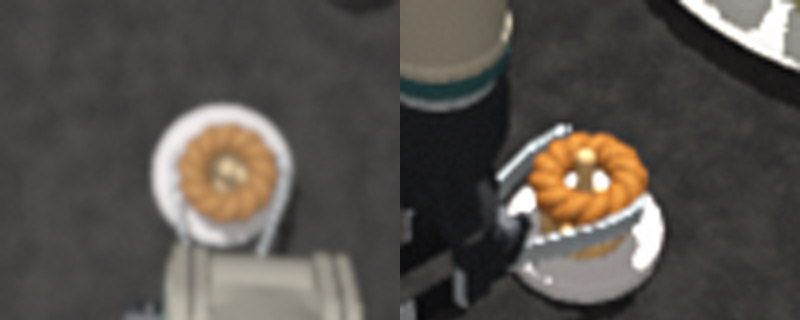

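drive_tool:
  motion:
    - {"fingers": 0.477, "linear": [0, 0, -0.012], "twist": 0}
    - {"fingers": 0.477, "linear": [0, 0, -0.016], "twist": 0}
    - {"fingers": 0.477, "linear": [0, 0, -0.018], "twist": 0}
    - {"fingers": 0.477, "linear": [0, 0, -0.018], "twist": 0}
    - {"fingers": 0.477, "linear": [0, 0, -0.018], "twist": 0}

```text
clock: 7.13
eef_pos: [479.3, -107.8, 128.8]
tool_rot: [3.142, -0.0, 3.101]
force: [0.4, -0.0, -2.2]
width: 41.2
gripper_force: 25.4
```

drive_tool:
  motion:
    - {"fingers": 0.477, "linear": [0, 0, -0.018], "twist": 0}
    - {"fingers": 0.477, "linear": [0, 0, -0.016], "twist": 0}
    - {"fingers": 0.477, "linear": [0, 0, -0.012], "twist": 0}
    - {"fingers": 0.477, "linear": [0, 0, -0.006], "twist": 0}
    - {"fingers": 0.477, "linear": [0, 0, 0], "twist": 0}

```text
clock: 7.55
eef_pos: [480.3, -108.0, 181.1]
tool_rot: [-3.141, 0.003, 3.101]
force: [0.1, -0.4, -1.9]
width: 41.2
gripper_force: 25.4
```

drive_tool:
  motion:
    - {"fingers": 0.477, "linear": [0, 0, 0], "twist": 0}
    - {"fingers": 0.477, "linear": [0, 0, 0], "twist": 0}
    - {"fingers": 0.477, "linear": [0, 0, 0], "twist": 0}

```text
clock: 7.8
eef_pos: [478.9, -107.7, 178.9]
tool_rot: [3.141, -0.002, 3.101]
force: [0.8, 0.2, -1.8]
width: 41.5
gripper_force: 25.4
```

```bash
python3 - <<'E'
from h import *
f=snap('scene','s6')
s=monitor.read_state();print(s['eef_pos'],s['tool_rot'],s['width'],s['gripper_force'],s['force'])
cv2.imwrite('pics/v6.png',cv2.resize(f['color'][90:250,220:420],(750,600),interpolation=cv2.INTER_CUBIC))
E
```

```text
[ 479.004819   -107.70798507  178.98479315] [ 3.14131149e+00 -1.74173742e-03  3.10089562e+00] 41.49628450951723 25.4162335395813 [ 0.15905005  0.00578699 -1.16070774]
```

View pics/v6.png

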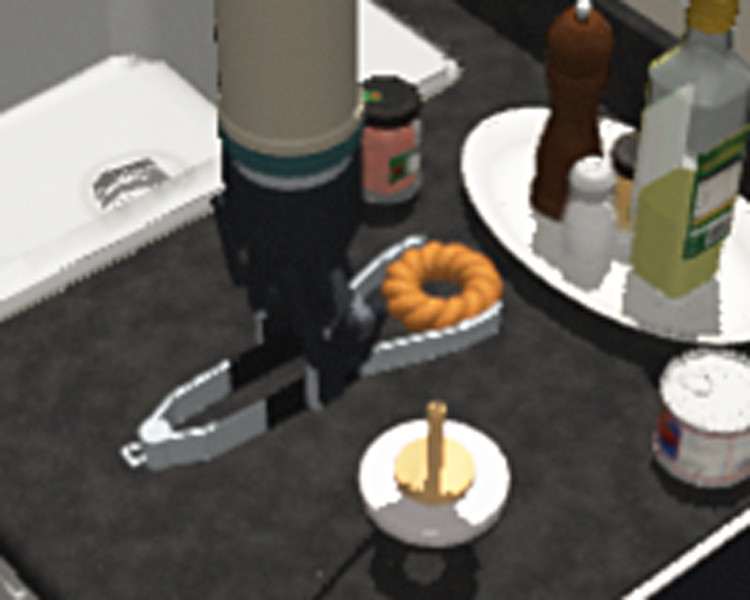

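The ring is held level in the tongs at about (442,285) in the crop. The stand below it is empty and unmoved at (435,480).

```bash
python3 -c "from cell import ctrl; print(ctrl.finish_job())"
```

```text
the job is handed in; nothing more can be done
None
```

The job is handed in: the bread ring is off the post and held in the tongs, its underside about 178 mm above the worktop by the arm's reading, and the stand, jar and tin look unmoved in the last picture (the timer was not in that view).

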